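Tighten the chainring clamp collar with a tommy bar

TASK

Tighten the steel clamp collar down onto the chainring: stand the orange-handled tommy bar in one of the collar's pockets, push it round clockwise (seen from above) as far as the guard's window allows, move it to a fresh pocket and go on until the collar is hard against its stop, with its yellow mark at the red pointer. Then put the bar back upright, fully down in its wooden holder, and let go. Turn the collar only with the bar, never with the gripper itself, and leave the other things on the bench where they are.

Things in the scene. Friction and masses are not known exactly. Their poses are not given: they have to be found in the camera images.
- mandrel: fixed bench mandrel, grey base 210 (x) x 190 (y) x 22 mm with a 132 mm chainring on it. Origin: on the bench under the spindle, the upright axis about which the collar turns; z up. The guard's window opens to its -x side. The spindle's top is 86 mm above the bench. A red pointer on the base lies at the middle of the window.
- window (a point): middle of the guard's window, 82 mm above the bench, 58 mm from the axis on the mandrel's -x side. The blue guard covers the collar except here: the window reaches 65 deg either side of the mandrel's -x axis, its ends painted yellow. Guard plate: 80 to 85 mm above the bench, 30 to 86 mm from the axis; outside it a skirt to 88 mm. It stops the bar's rod.
- nut_core: brass nut core, hidden in the steel collar, that carries it and sinks with it. Origin: on the axis at the collar's underside. Collar: steel ring 128 mm across, 22 mm thick, top 69.5 mm above the bench at joint value 0, sinking 1.9 mm per rad. It turns stiffly (0.12 N m, about 2.5 N at a pocket) and stays where it is left.
- collar (a joint): turn of the collar in rad, growing clockwise seen from above; starts between 0 and 0.6; hard stop at 2.85 (tight). A yellow line on the collar's top, between two pockets, is at 343.3 deg - this value (mandrel frame, anticlockwise from its +x): it meets the middle of the window when tight.
- pocket0 (a point): mouth of pocket 0, level with the collar's top, moving with it, at 5.8 deg - the joint value (mandrel frame, anticlockwise from its +x). 8 like pockets, open at the top, 45 deg apart, centres 48 mm from the axis, each 18 mm wide along the circle, 20 mm radially (38 to 58 mm), floor 18 mm below the top. It may lie under the guard; use any pocket in the window.
- bar_grip (a point): centre of the tommy bar's orange square handle, 20 x 20 mm and 45 mm tall (sides along x and y; z up the bar). Under it a round shoulder, 32 mm across, 5 mm thick, underside 27.5 mm below this point; then a round steel rod, 11 mm across, 60 mm long, its foot 87.5 mm below this point. 120 to 195 g.
- bar_foot (a point): centre of the flat lower end of the bar's rod; z points up the bar
- holder: dark wooden block, fixed, 70 x 70 x 66 mm, with an upright round hole 18 mm across right through its middle. Origin: centre of its underside on the bench; z up. The bar hangs in it by its shoulder, its foot then 6 mm above the bench.
- bar: the whole tommy bar; origin at the centre of the rod's lower end
- spray: bystander, leave alone: blue spray can, 52 mm across, 170 mm tall; origin at its underside's centre
- grease: bystander, leave alone: grease jar with green lid, 72 mm across, 60 mm tall; origin at its underside's centre
- driver: bystander, leave alone: red-handled screwdriver lying flat; origin at its underside's centre
- spanner: bystander, leave alone: steel spanner lying flat; origin at its underside's centre
- hub: bystander, leave alone: aluminium wheel hub standing on end, 56 mm across, 78 mm tall; origin at its underside's centre
- pedal: bystander, leave alone: black bicycle pedal lying flat, about 90 x 85 x 22 mm; origin at its underside's centre
- cogring: bystander, leave alone: loose dark steel ring, 90 mm across, 5 mm thick; origin at its underside's centre
There are look-alikes about, which are no part of the job. Several things look just like the holder: the one meant starts nearest to the robot's base.

How it is judged:
By the outcome, as a careful person would: the job done as asked, in the order asked, and still so for the second after the job is handed in, with the robot touching nothing.
It also fails if it takes over 58 s, if anything falls off the work surface, if the arm or the gripper's body presses on something with over 40 N, if the wrist force passes 120 N, or if a joint passes its speed limit or range.

ROBOT

A 7-joint arm with a two-finger parallel gripper is mounted at the origin on the work surface. World frame = base frame: x ahead of the robot, y to its left, z up, the work surface at z = 0. Lengths are in m, angles in rad, forces in N, time in s.
With the tool pointing down it reaches from about 0.4 to 0.85 m from the base axis. Payload 4.4 kg.
Tool frame: the origin (TCP) lies on the centre line of the jaws, within the pads' length; the fingertips stand 11 mm ahead of it and the grasp point (between the pads) lies 8 mm behind it (tcp_to_tips is the distance from the TCP to the fingertips, in m); z points along the fingers, y is the direction in which the jaws open and shut (so a half turn about z gives the same grasp; the last joint's range is limited). The gripper opens to 94 mm and grips with 3 to 60 N. Pads are 16 mm wide; open, the fingers measure 119 mm over their backs; the gripper's body (75 mm by 177 mm) begins 78 mm behind the grasp point.
Start: joints at [1.145, 0.628, 0.038, 1.517, -0.027, 0.996, -0.02], TCP at [0.229, -0.608, 0.191] pointing down, gripper open.
Joint ranges: [-3.06, 3.06], [-0.37, 2.12], [-1.25, 1.32], [0.18, 2.47], [-1.1, 4.24], [0.23, 1.98], [-2.94, 2.94]. Speed limits (rad/s): [2.57, 2.57, 3.14, 3.14, 3.14, 3.14, 3.14].

INTERFACE

Orientations are given as [roll, pitch, yaw] about the fixed x, y, z axes, in that order (R = Rz(yaw) Ry(pitch) Rx(roll)).
In Python, from cell import reach, move_linear, move_joints, grip, hold, ik, observe, read_camera, calibration, IKError, close_job, tcp_to_tips gives the robot as it stands. Calls block until the motion is done:
- reach(position, orientation): joint-space move of the TCP to a pose.
- move_linear(position, v=0.15, frame=None): straight line of the TCP; frame=None keeps the orientation; v is the mean speed in m/s.
- move_joints(angles): joint-space move.
- grip(opening, strength=None): finger opening in m; strength is the grip in N (None keeps the last); returns when the fingers have stopped.
- hold(seconds).
- ik(position, orientation): joint angles nearest the present ones, or None.
- observe(): the state.
- read_camera(name): name is "side" or "top" or "wrist"; returns (picture, depth): 384x512x3 uint8, blue, green, red; 384x512 float32, m along the optical axis (not along the pixel's ray), 0 where there is no reading.
- calibration(name): a dict with "fx", "fy", "cx", "cy" (pixels), "dist" ([k1, k2, p1, p2, k3] as OpenCV has them; the pictures are not rectified), "cam_to_world" (4x4, takes a point from camera to world coordinates). Camera axes: x right, y down, z forward; pixel columns grow to the right and rows downward; lengths in m; the calibration is good to about 2 mm. A picture is of the moment at which its call begins: read the wrist's pose just before it. calibration takes no time and is no camera call; for the wrist camera it gives the pose at the moment of the call.
A pose or a line that the arm cannot do raises IKError and nothing moves.
- close_job(): hands the job in, once; it reports no verdict.
The state is a dict: "t": time; "qpos": joint angles; "dq": joint speeds; "tau": joint torques, N m; "eef_pos": TCP position; "orientation": TCP orientation; "force": force on the tool from outside, world axes, zero at the start; "ft_torque": the same for the moment, N m; "gripper_width": finger opening in m.
Only numpy, scipy, OpenCV 4.12 (cv2) and the standard library are available. Lean on these libraries where they do the work, as an engineer would, in place of code of your own. Each camera call takes 0.05 s, during which the arm holds its last target. There are 200 camera calls.

## Working session

There is one attempt and no reset: what is moved stays moved. The work goes in short steps, each a Python script; the robot and the scene stay as the last script left them, time stands still between calls to the robot, and variables do not carry over. Pictures are saved under pics/ and viewed, about 8 in all and at most 12, crops included, and the job is handed in when it is done.

```bash
mkdir -p pics; ls; cat > h.py <<'E'
import numpy as np, cv2
from cell import *
def shot(n,f):
    c=calibration(n); im,d=read_camera(n); cv2.imwrite('pics/%s.png'%f,im); np.savez('pics/%s.npz'%f,im=im,d=d,T=c['cam_to_world']); return im,d,c
def K(c): return np.array([[c['fx'],0,c['cx']],[0,c['fy'],c['cy']],[0,0,1]])
def rays(c,uv):
    p=cv2.undistortPoints(np.array(uv,float).reshape(-1,1,2),K(c),np.array(c['dist'],float)).reshape(-1,2)
    return np.c_[p,np.ones(len(p))]
def plane(c,uv,z):
    T=np.array(c['cam_to_world']); r=rays(c,uv)@T[:3,:3].T; o=T[:3,3]
    return o+r*((z-o[2])/r[:,2])[:,None]
def cloud(c,d):
    v,u=np.mgrid[:d.shape[0],:d.shape[1]]
    T=np.array(c['cam_to_world']); r=rays(c,np.c_[u.ravel(),v.ravel()])*d.ravel()[:,None]
    return (r@T[:3,:3].T+T[:3,3]).reshape(d.shape+(3,))
E
python3 - <<'E'
from h import *
a,d,c=shot('top','top0'); b,_,c2=shot('side','side0')
print(np.round(c['cam_to_world'],3).tolist(),np.round(c2['cam_to_world'],3).tolist(),c['fx'])
cv2.imwrite('pics/both.png',cv2.resize(np.vstack([a,b]),(800,1200))[:600]); 
cv2.imwrite('pics/t0.png',cv2.resize(a,(800,600)))
print(observe())
E
```

```text
pics
[[0.007, -0.981, 0.195, 0.225], [-1.0, -0.01, -0.016, 0.133], [0.018, -0.195, -0.981, 1.754], [0.0, 0.0, 0.0, 1.0]] [[-0.904, -0.226, 0.362, 0.165], [-0.426, 0.515, -0.744, 0.944], [-0.018, -0.827, -0.562, 0.697], [0.0, 0.0, 0.0, 1.0]] 498.7372056905512
{'t': 0.1, 'qpos': array([ 1.14519793,  0.62921165,  0.03844596,  1.51822952, -0.02696489,
        0.99626155, -0.02000078]), 'dq': array([ 0.00162404, -0.0034477 ,  0.0010204 , -0.00188006, -0.00057223,
        0.00084514,  0.00093245]), 'tau': array([ 4.00776073e-03, -5.50789618e+01,  1.14781771e+00, -1.87117714e+01,
       -5.21016482e-02,  1.91792630e-02,  9.02470333e-05]), 'eef_pos': array([ 0.22866785, -0.60782481,  0.19028562]), 'orientation': array([-3.14000108e+00,  4.25559825e-05,  3.59816645e-01]), 'force': array([-0.69821705, -0.35673899, -0.50467555]), 'ft_torque': array([-0.00129313,  0.03034651, -0.00300727]), 'gripper_width': 0.09367357784515667}
```

View pics/t0.png

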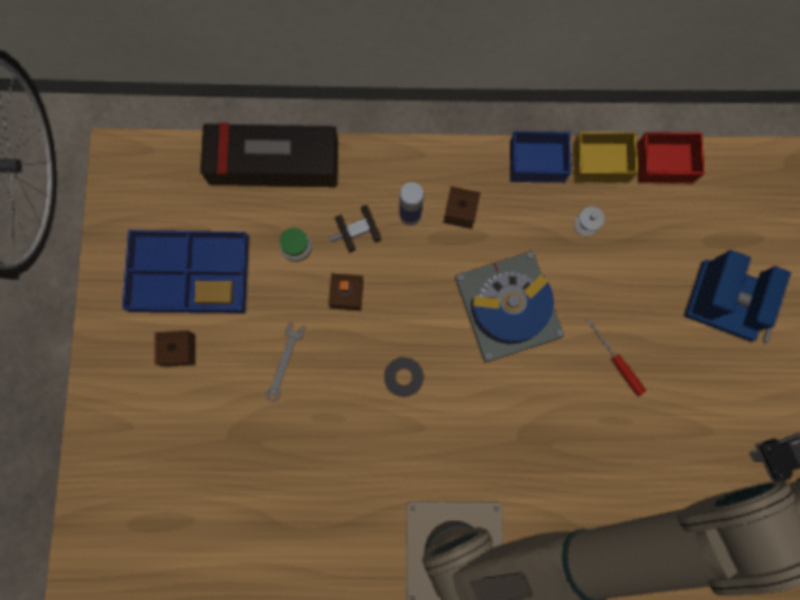

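View pics/side0.png

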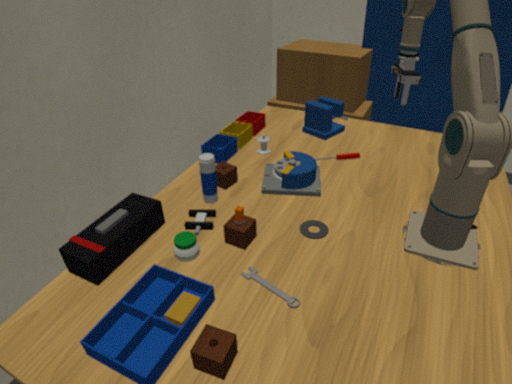

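The top view (800x600) shows the mandrel at (512,300) with its window facing away from the robot and the pointer at (495,267). The bar stands in the block at (346,290). The other two blocks, at (175,348) and (462,207), look farther from the base. The side view agrees.

```bash
cat > m1.py <<'E'
from h import *
c=calibration('top'); s=np.load('pics/top0.npz'); im=s['im']; k=512/800
P=cloud(c,s['d'])
for n,uv,z in [('holdA',(346,290),.066),('holdB',(175,348),.066),('holdC',(462,207),.066),('spindle',(514,299),.086),('can',(411,190),.17)]:
    p=plane(c,[np.array(uv)*k],z)[0]; print(n,p.round(3),np.hypot(*p[:2]).round(3))
hsv=cv2.cvtColor(im,cv2.COLOR_BGR2HSV)
m=cv2.inRange(hsv,(5,150,120),(18,255,255)); m[:,:200]=0; m[:,240:]=0; m[:165]=0;m[200:]=0
uv=np.argwhere(m)[:,::-1]; print(len(uv),'bar top',plane(c,[uv.mean(0)],.1385)[0], P[m>0][:,2].round(3)[:10])
b=cv2.inRange(hsv,(100,120,40),(125,255,255)); b[:,:290]=0;b[:,370:]=0;b[:150]=0;b[240:]=0
q=cv2.findContours(b,cv2.RETR_EXTERNAL,cv2.CHAIN_APPROX_NONE)[0]; q=max(q,key=cv2.contourArea)
print('guard',cv2.minEnclosingCircle(q),plane(c,[cv2.minEnclosingCircle(q)[0]],.085))
crn=[(458,276),(532,253),(563,336),(489,361)]
e=plane(c,np.array(crn)*k,.022); print(e.round(3), e.mean(0), np.linalg.norm(np.diff(e,axis=0),axis=1))
E
python3 m1.py; python3 - <<'E'
from h import *
for p in [(.42,-.13,.4),(.5,-.13,.4),(.5,.2,.4)]:
  for yaw in (0,1.57,3.14,-1.57): print(p,yaw,ik(p,[np.pi,0,yaw]))
T=np.array(calibration('wrist')['cam_to_world']);o=observe();from scipy.spatial.transform import Rotation as R
A=R.from_euler('xyz',o['orientation']).as_matrix(); print((A.T@(T[:3,3]-o['eef_pos'])).round(3),(A.T@T[:3,:3]).round(2),calibration('wrist')['fx'])
E
```

```text
holdA [0.553 0.239 0.066] 0.603
holdB [0.422 0.602 0.066] 0.736
holdC [ 0.747 -0.018  0.066] 0.747
spindle [ 0.533 -0.128  0.086] 0.548
can [0.751 0.099 0.17 ] 0.757
25 bar top [0.5511125 0.2394693 0.1385   ] [0.115 0.111 0.114 0.112 0.117 0.112 0.117 0.114 0.111 0.114]
guard ((327.88348388671875, 194.0291290283203), 25.19844627380371) [[ 0.52405678 -0.12453984  0.085     ]]
[[ 0.597 -0.012  0.022]
 [ 0.652 -0.182  0.022]
 [ 0.462 -0.246  0.022]
 [ 0.404 -0.08   0.022]] [ 0.52880275 -0.12980266  0.022     ] [0.17852217 0.20115818 0.17620047]
(0.42, -0.13, 0.4) 0 [ 0.36147442  0.12876558 -0.14532093  1.70884494  0.01927106  1.30537168
 -1.35851216]
(0.42, -0.13, 0.4) 1.57 [ 0.61582407  0.14276415 -0.44460495  1.70293443  0.06337691  1.31011273
  0.15802517]
(0.42, -0.13, 0.4) 3.14 [ 0.8911502   0.17658903 -0.78576568  1.69710569  0.12859927  1.32100769
  1.65046953]
(0.42, -0.13, 0.4) -1.57 [ 0.02029609  0.12610554  0.25104518  1.71686581 -0.03240716  1.30266863
 -2.86277847]
(0.5, -0.13, 0.4) 0 [ 0.26803075  0.2612011  -0.09187123  1.53723342  0.02431506  1.34427525
 -1.39699913]
(0.
[... 163 characters left out ...]
126  1.52422377  0.2436619   1.38600126
  1.51145977]
(0.5, -0.13, 0.4) -1.57 [-0.0517616   0.26917699  0.34337098  1.54589089 -0.09204669  1.34248779
 -2.8397598 ]
(0.5, 0.2, 0.4) 0 [-0.00314346  0.34511349 -0.62760951  1.47288456  0.20337333  1.38926983
 -2.21016263]
(0.5, 0.2, 0.4) 1.57 [ 0.07680601  0.36791377 -0.75763644  1.47080048  0.25338308  1.40318008
 -0.69031579]
(0.5, 0.2, 0.4) 3.14 [ 0.21791096  0.43279447 -1.01832587  1.4673507   0.36810153  1.44528138
  0.76465342]
(0.5, 0.2, 0.4) -1.57 [ 0.23640732  0.44527186 -1.05784924  1.46692447  0.38747549  1.45387817
  2.31837174]
[ 0.072  0.001 -0.195] [[ 0.   -0.97 -0.25]
 [ 1.    0.   -0.  ]
 [ 0.   -0.25  0.97]] 307.55553035753667
```

```bash
python3 - <<'E'
from h import *
reach([.54,-.125,.26],[np.pi,0,0]); shot('wrist','wm'); print(observe()['t'])
reach([.55,.235,.26],[np.pi,0,0]); shot('wrist','wh'); print(observe()['t'],observe()['qpos'].round(2))
E
python3 -c "
import cv2,numpy as np
for f in('wm','wh'): cv2.imwrite('pics/%s_b.png'%f,cv2.resize(cv2.imread('pics/%s.png'%f),(800,600)))"
```

```text
2.2333
3.6333 [-0.42  0.49 -0.05  1.58  0.03  1.08 -2.04]
```

View pics/wm_b.png

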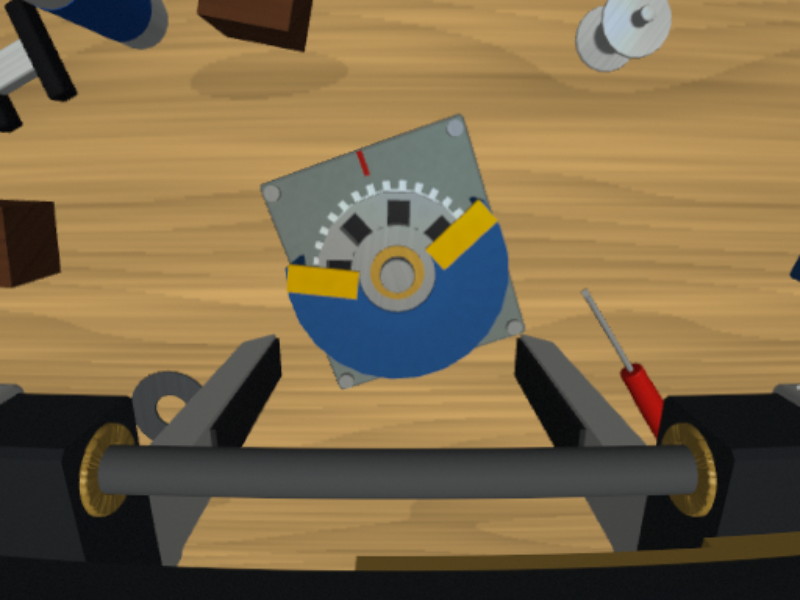

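View pics/wh_b.png

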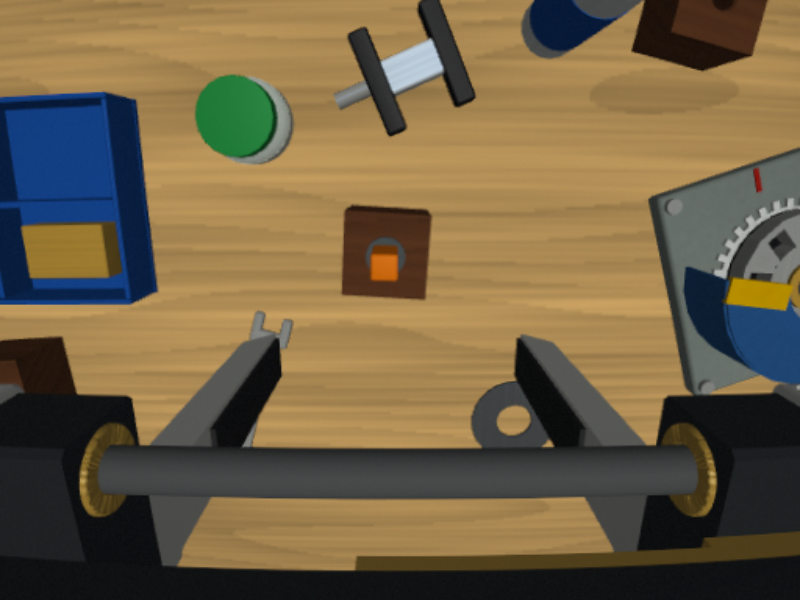

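The wrist view of the mandrel (800x600) shows the spindle at (397,274) and pockets near (355,228), (398,212), (440,230) and (340,265). The pointer runs from (360,152) to (367,174). In the holder view, the handle top is at (384,266), square to the world axes, and the block is centred near (387,252).

```bash
cat > m2.py <<'E'
from h import *
c=calibration('wrist'); k=.64
def L(f):
    s=np.load('pics/%s.npz'%f); c['cam_to_world']=s['T']; return s['im'],cv2.cvtColor(s['im'],cv2.COLOR_BGR2HSV),cloud(c,s['d']),s['d']
def big(m): return max(cv2.findContours(m,cv2.RETR_EXTERNAL,cv2.CHAIN_APPROX_NONE)[0],key=cv2.contourArea)
im,hsv,P,d=L('wh')
m=cv2.inRange(hsv,(5,180,170),(18,255,255)); m[:150]=0; m[190:]=0; m[:,:225]=0; m[:,265:]=0
m0=cv2.inRange(hsv,(3,180,225),(18,255,255))&m
r=cv2.minAreaRect(big(m0)); print('rect',r); b=plane(c,cv2.boxPoints(r),.116); print(b.round(4),'bar',b.mean(0).round(4))
print('depth z',np.median(P[m0>0],axis=0).round(4))
hc=np.array([(348,209),(431,214),(425,299),(342,295)])*k
h=plane(c,hc,.066); print('holder',h.round(4),h.mean(0).round(4))
im,hsv,P,d=L('wm')
y=cv2.inRange(hsv,(15,80,60),(28,255,255)); n,lab,st,ce=cv2.connectedComponentsWithStats(y)
for i in range(1,n):
    if st[i,4]>60 and 150<ce[i][0]<350 and ce[i][1]<230: print('yel',ce[i],st[i,4],plane(c,[ce[i]],.085).round(4),np.median(P[lab==i],axis=0).round(4))
g=cv2.inRange(hsv,(100,120,40),(125,255,255)); g[:100]=0; g[250:]=0; g[:,:170]=0; g[:,340:]=0
q=big(g).reshape(-1,2); q=q[q[:,1]>190]; w=plane(c,q,.088)[:,:2]
A=np.c_[2*w,np.ones(len(w))]; s=np.linalg.lstsq(A,(w**2).sum(1),rcond=None)[0]; print('guard fit',s[:2],np.sqrt(s[2]+s[:2]@s[:2]))
cr=np.array([(262,186),(461,115),(523,331),(343,388)])*k; e=plane(c,cr,.022); print('base',e.round(4),e.mean(0).round(4),np.linalg.norm(np.roll(e,-1,0)-e,axis=1))
sp=plane(c,np.array([(397,275)])*k,.086); print('spindle',sp)
rp=plane(c,np.array([(360,152),(367,174)])*k,.022); print('pointer',rp)
E
python3 m2.py; python3 -c "
import cv2
cv2.imwrite('pics/crop.png',cv2.resize(cv2.imread('pics/wm.png')[90:210,170:330],(800,600),interpolation=cv2.INTER_CUBIC))"
```

```text
Traceback (most recent call last):
  File "m2.py", line 9, in <module>
    r=cv2.minAreaRect(big(m0)); print('rect',r); b=plane(c,cv2.boxPoints(r),.116); print(b.round(4),'bar',b.mean(0).round(4))
                      ~~~^^^^
  File "m2.py", line 5, in big
    def big(m): return max(cv2.findContours(m,cv2.RETR_EXTERNAL,cv2.CHAIN_APPROX_NONE)[0],key=cv2.contourArea)
                       ~~~^^^^^^^^^^^^^^^^^^^^^^^^^^^^^^^^^^^^^^^^^^^^^^^^^^^^^^^^^^^^^^^^^^^^^^^^^^^^^^^^^^^^
ValueError: max() iterable argument is empty
```

View pics/crop.png

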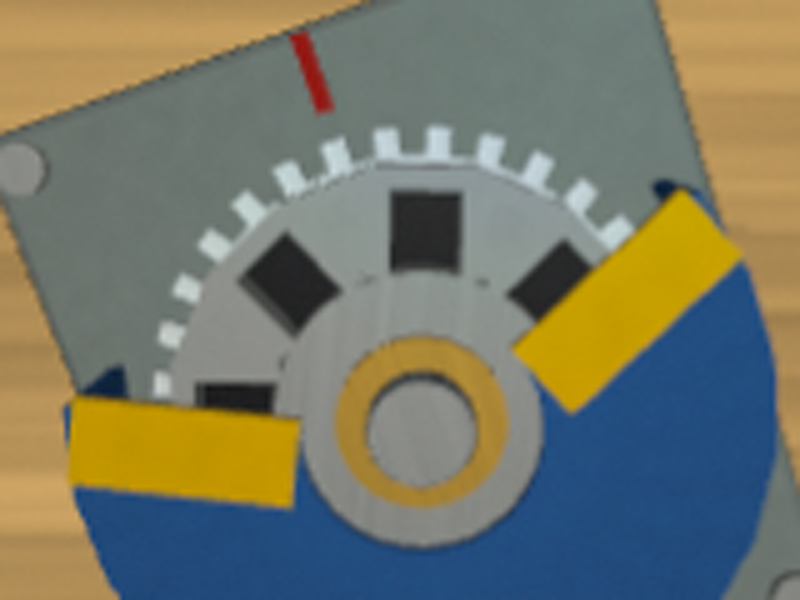

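The crop shows pocket mouths centred at (425,231) and (290,282), with others partly covered by the guard at (235,397) and (550,285). The spindle top is at (421,430).

```bash
sed -i 's/^m0=.*/m0=((hsv[...,2]>185)*255).astype("uint8")\&m; print((m>0).sum(),np.percentile(hsv[...,2][m>0],[5,50,95]))/' m2.py
cat >> m2.py <<'E'
q=lambda l: np.array(l)/5+[170,90]
C=sp[0][:2]
px=[(391,191),(461,194),(459,271),(391,270),(287,233),(340,290),(300,332),(240,282)]
w=plane(c,q(px),.069); 
for a in (w[:4],w[4:]): 
    v=a.mean(0)[:2]; print('pocket',v.round(4),np.linalg.norm(v-C),np.degrees(np.arctan2(*(v-C)[::-1])), np.linalg.norm(np.roll(a,-1,0)-a,axis=1).round(4))
v=rp[:,:2]-C; print('pointer dir',np.degrees(np.arctan2(v[:,1],v[:,0])))
v=e[:,:2]; ed=np.array([v[1]-v[0],v[2]-v[1],v[2]-v[3],v[3]-v[0]]); print('edges deg',np.degrees(np.arctan2(ed[:,1],ed[:,0])))
E
sed -i 's/(5,180,170)/(3,150,90)/' m2.py; python3 m2.py
```

```text
411 [ 96. 193. 208.]
rect ((245.5, 171.0), (14.0, 15.0), 90.0)
[[0.5634 0.2501 0.116 ]
 [0.5634 0.2333 0.116 ]
 [0.5474 0.2334 0.116 ]
 [0.5474 0.2503 0.116 ]] bar [0.5554 0.2418 0.116 ]
depth z [0.5558 0.2417 0.1173]
holder [[0.5931 0.2713 0.066 ]
 [0.589  0.2047 0.066 ]
 [0.5183 0.2087 0.066 ]
 [0.5219 0.2782 0.066 ]] [0.5556 0.2407 0.066 ]
yel [267.19595073 131.93399353] 104414 [[ 0.5855 -0.1425  0.085 ]] [ 0.5916 -0.1598  0.0015]
yel [254.03435805 172.79927667] 553 [[ 0.5359 -0.1268  0.085 ]] [ 0.5356 -0.1267  0.0741]
guard fit [ 0.49705026 -0.12734694] 0.0577318755573233
base [[ 0.5993 -0.0071  0.022 ]
 [ 0.6587 -0.1819  0.022 ]
 [ 0.4636 -0.247   0.022 ]
 [ 0.4049 -0.0735  0.022 ]] [ 0.5316 -0.1274  0.022 ] [0.18455588 0.20568309 0.18310514 0.20549823]
spindle [[ 0.532117  -0.1268013  0.086    ]]
pointer [[ 0.62784907 -0.09475331  0.022     ]
 [ 0.60908247 -0.10057284  0.022     ]]
pocket [ 0.5789 -0.1281] 0.04683866271154497 -1.6388968076433774 [0.0173 0.0191 0.017  0.0195]
pocket [ 0.5659 -0.0946] 0.046675175935725476 43.68048016345144 [0.0193 0.0148 0.0195 0.0171]
pointer dir [18.50887254 18.81819503]
edges deg [ -71.23682095 -161.55734697  -71.29372893 -161.15312285]
```

```bash
cat >> h.py <<'E'
C=np.array([.5317,-.1270]); R48=.048
def at(deg,z,r=R48,off=(0,0)):
    a=np.radians(deg); return [C[0]+r*np.cos(a)+off[0],C[1]+r*np.sin(a)+off[1],z]
def rep(s=''):
    o=observe(); print(s,'t%.1f'%o['t'],'p',o['eef_pos'].round(4),'F',o['force'].round(1),'M',o['ft_torque'].round(2),'w%.4f'%o['gripper_width']); return o
E
python3 - <<'E'
from h import *
rep()
B=[.5556,.2415]
move_linear(B+[.12],v=.2,frame=[np.pi,0,0]); move_linear(B+[.087],v=.1); rep('down')
grip(.015,50); rep('grip')
move_linear(B+[.10],v=.06); rep('lift1')
move_linear(B+[.205],v=.15); rep('up')
E
```

```text
t3.6 p [0.5508 0.2326 0.2601] F [ 0.6 -0.4  0.8] M [-0.04 -0.01 -0.02] w0.0939
down t5.0 p [0.5559 0.2416 0.0874] F [ 0.4 -0.  -0.6] M [0.03 0.01 0.  ] w0.0939
grip t6.1 p [0.5556 0.2417 0.087 ] F [ 0.7 -0.  -0.5] M [0.14 0.   0.01] w0.0195
lift1 t6.5 p [0.556  0.2416 0.1006] F [ 0.3  0.5 -1.4] M [ 0.02  0.02 -0.  ] w0.0196
up t7.3 p [0.5548 0.2411 0.204 ] F [ 0.7 -0.4 -2.1] M [ 0.04  0.01 -0.07] w0.0197
```

```bash
cat >> h.py <<'E'
def insert(deg,z,r=R48):
    p=at(deg,.155,r); move_linear(p,v=.12); f0=observe()['force']; 
    while p[2]>z+1e-6:
        p[2]=max(z,p[2]-.005); move_linear(p,v=.05); f=observe()['force']-f0
        if abs(f[2])>8 or np.hypot(f[0],f[1])>12: rep('BLOCKED'); return False
    rep('inserted'); return True
E
python3 - <<'E'
from h import *
reach(at(43.4,.205),[np.pi,0,0]); rep('over')
insert(43.4,.1355)
shot('wrist','ins1'); a,_,_=shot('side','ins1s'); w=cv2.imread('pics/ins1.png')
cv2.imwrite('pics/ins1b.png',np.hstack([cv2.resize(a[130:210,240:340],(400,320),interpolation=cv2.INTER_CUBIC),cv2.resize(w,(400,320))]))
E
```

```text
over t8.6 p [ 0.567  -0.0918  0.2048] F [ 0.2  0.4 -2.6] M [0.09 0.01 0.01] w0.0196
inserted t10.2 p [ 0.5663 -0.094   0.1352] F [-0.  -0.6 -2. ] M [ 0.03 -0.01  0.02] w0.0199
```

View pics/ins1b.png

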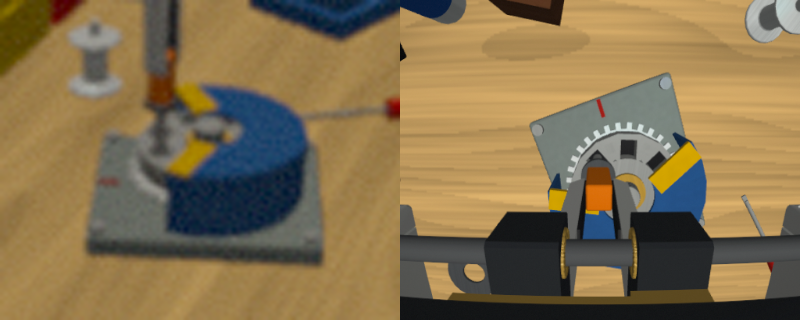

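The bar's rod is in the left pocket, the orange handle is upright between the jaws, and no force shows. Now the first stroke.

```bash
cat >> h.py <<'E'
def stroke(a0,a1,z0,z1,n,lim=25,v=.07):
    f0=observe()['force']; a=a0
    for i in range(1,n+1):
        a=a0+(a1-a0)*i/n; move_linear(at(a,z0+(z1-z0)*i/n),v=v)
        o=observe(); f=o['force']-f0; t=np.radians(a); ft=f@[np.sin(t),-np.cos(t),0]; fr=f@[np.cos(t),np.sin(t),0]
        w=o['eef_pos'][:2]-C; print('%.1f act %.1f r%.4f ft %.1f fr %.1f fz %.1f t%.1f'%(a,np.degrees(np.arctan2(w[1],w[0])),np.hypot(*w),ft,fr,f[2],o['t']))
        if np.linalg.norm(f)>lim: print('STOP'); break
    return a
E
python3 - <<'E'
from h import *
stroke(43.4,-35,.1355,.1335,10)
# ease back off the wall, lift
move_linear(at(-31,.1335),v=.05); rep('eased'); move_linear(at(-31,.185),v=.12); move_linear(at(59,.185,r=.06),v=.2); rep('up')
shot('wrist','s1'); w=cv2.imread('pics/s1.png'); cv2.imwrite('pics/s1b.png',cv2.resize(w[40:280,130:450],(800,600),interpolation=cv2.INTER_CUBIC))
E
```

```text
35.6 act 35.3 r0.0480 ft 1.0 fr 0.8 fz 0.3 t10.5
27.7 act 27.3 r0.0476 ft -1.4 fr -0.2 fz -0.1 t10.8
19.9 act 19.3 r0.0475 ft -2.0 fr -1.0 fz -0.6 t11.0
12.0 act 11.5 r0.0479 ft -1.4 fr -0.7 fz 0.9 t11.2
4.2 act 3.6 r0.0482 ft -1.3 fr 0.8 fz 0.9 t11.5
-3.6 act -4.4 r0.0482 ft -0.2 fr -0.3 fz -0.1 t11.8
-11.5 act -12.2 r0.0483 ft -1.9 fr 0.3 fz 0.1 t12.0
-19.3 act -20.1 r0.0483 ft -1.3 fr -0.7 fz -0.2 t12.2
-27.2 act -27.8 r0.0483 ft -1.7 fr -0.2 fz -0.3 t12.5
-35.0 act -35.7 r0.0483 ft -2.2 fr 0.0 fz -0.5 t12.8
eased t13.0 p [ 0.5732 -0.1522  0.1336] F [-0.5 -0.5 -2.1] M [0.   0.04 0.02] w0.0193
up t14.1 p [ 0.5622 -0.0756  0.1844] F [-0.3 -0.5 -1.1] M [-0.03 -0.05 -0.01] w0.0196
```

View pics/s1b.png

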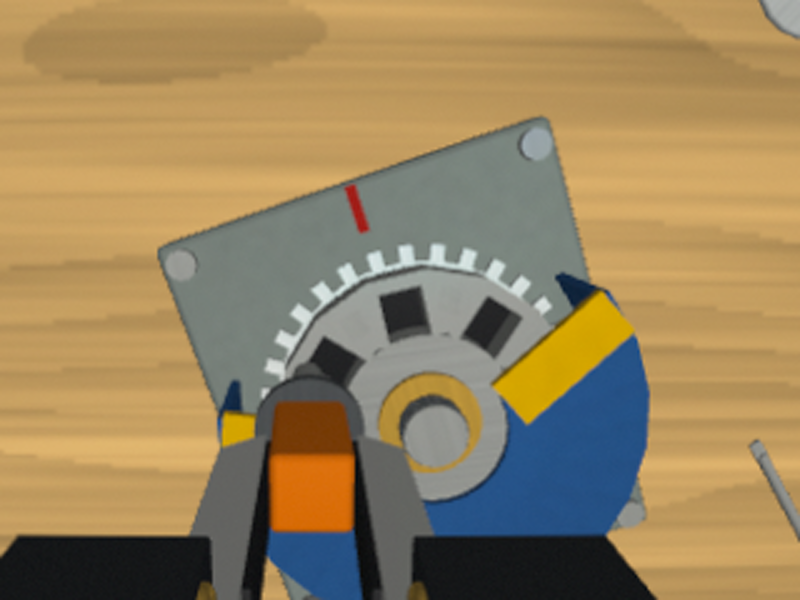

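The collar has turned. Pockets are now near crop pixels (337,360), (405,313) and (491,326). I'll work out their angles before the second stroke.

```bash
python3 - <<'E'
from h import *
c=calibration('wrist'); s=np.load('pics/s1.npz'); c['cam_to_world']=s['T']
q=lambda l: np.array(l)/2.5+[130,40]
px=[(379,298),(420,287),(431,332),(388,341),(493,297),(521,316),(491,357),(464,337)]
w=plane(c,q(px),.0661)[:,:2]; sp=plane(c,q([(435,434)]),.086)[0,:2]; print('spindle',sp)
for a in (w[:4],w[4:]):
    v=a.mean(0); print(v,[(np.linalg.norm(v-o).round(4),np.degrees(np.arctan2(*(v-o)[::-1])).round(1)) for o in (sp,C)])
E
```

```text
spindle [ 0.53206977 -0.1265903 ]
[ 0.57726182 -0.11517596] [(np.float64(0.0466), np.float64(14.2)), (np.float64(0.0471), np.float64(14.5))]
[ 0.57219865 -0.1519874 ] [(np.float64(0.0475), np.float64(-32.3)), (np.float64(0.0476), np.float64(-31.7))]
```

```bash
python3 - <<'E'
from h import *
if insert(58.5,.1330):
    a=stroke(58.5,2,.1330,.1312,7)
    a=stroke(a,-18,.1312,.1305,16,lim=18,v=.04)
    rep('end'); shot('wrist','tight')
    w=cv2.imread('pics/tight.png'); cv2.imwrite('pics/tightb.png',cv2.resize(w[40:280,130:450],(800,600),interpolation=cv2.INTER_CUBIC))
E
```

```text
inserted t15.8 p [ 0.5567 -0.0861  0.1329] F [ 0.3 -0.2 -2.3] M [0.02 0.03 0.01] w0.0196
50.4 act 50.4 r0.0479 ft -1.0 fr 0.3 fz 0.8 t16.1
42.4 act 42.2 r0.0475 ft -2.8 fr -0.9 fz 0.0 t16.3
34.3 act 33.9 r0.0476 ft -1.3 fr -0.8 fz 0.6 t16.6
26.2 act 25.6 r0.0480 ft -2.1 fr -0.9 fz 0.7 t16.8
18.1 act 17.5 r0.0482 ft -2.5 fr -0.2 fz -0.2 t17.1
10.1 act 9.4 r0.0483 ft -0.6 fr -1.3 fz 0.4 t17.3
2.0 act 1.3 r0.0483 ft -0.9 fr -1.0 fz 0.3 t17.6
0.8 act 0.9 r0.0484 ft -0.4 fr -0.2 fz -0.1 t17.8
-0.5 act -0.3 r0.0482 ft -1.6 fr 0.0 fz 0.9 t18.1
-1.8 act -1.9 r0.0481 ft -0.8 fr 0.4 fz 1.0 t18.3
-3.0 act -3.2 r0.0480 ft -2.1 fr 0.6 fz 0.8 t18.6
-4.2 act -4.5 r0.0480 ft -1.2 fr 0.4 fz 1.5 t18.8
-5.5 act -5.7 r0.0480 ft -0.9 fr -0.3 fz 0.7 t19.1
-6.8 act -6.9 r0.0480 ft -1.1 fr -0.6 fz 1.3 t19.3
-8.0 act -8.1 r0.0479 ft -1.7 fr 0.4 fz 1.3 t19.6
-9.2 act -9.2 r0.0479 ft -2.4 fr -0.9 fz 1.5 t19.8
-10.5 act -9.7 r0.0479 ft -2.6 fr -0.6 fz 0.7 t20.1
-11.8 act -10.1 r0.0479 ft -4.8 fr -2.1 fz 1.8 t20.3
-13.0 act -10.6 r0.0479 ft -5.7 fr -2.4 fz 2.6 t20.6
-14.2 act -11.0 r0.0479 ft -7.2 fr -1.1 fz 2.0 t20.8
-15.5 act -11.4 r0.0478 ft -5.9 fr -1.8 fz 1.3 t21.1
-16.8 act -11.8 r0.0477 ft -8.5 fr -1.5 fz 2.6 t21.3
-18.0 act -12.3 r0.0476 ft -9.0 fr -2.6 fz 2.7 t21.6
end t21.6 p [ 0.5782 -0.1372  0.1307] F [-0.4 10.   0.8] M [3.44 0.06 0.02] w0.0195
```

View pics/tightb.png

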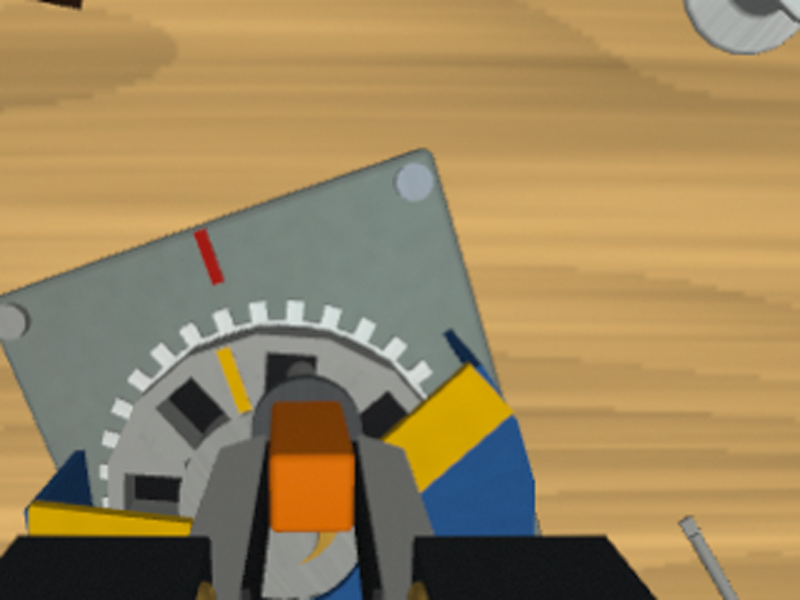

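The yellow mark at (225,350)–(245,410) lines up with the red pointer at (203,232)–(218,283). The push force climbed while the rod stood still, so the collar is on its stop. I'll ease off, lift, check the mark's angle and carry the bar back.

```bash
python3 - <<'E'
from h import *
c=calibration('wrist'); s=np.load('pics/tight.npz'); c['cam_to_world']=s['T']
q=lambda l: np.array(l)/2.5+[130,40]
w=plane(c,q([(225,350),(244,410)]),.0641)[:,:2]-C; print('mark deg',np.degrees(np.arctan2(w[:,1],w[:,0])),np.hypot(*w.T))
w=plane(c,q([(203,232),(218,283)]),.022)[:,:2]-C; print('pointer deg',np.degrees(np.arctan2(w[:,1],w[:,0])))
move_linear(at(-5.5,.1307),v=.05); rep('eased'); hold(.2)
move_linear(at(-5.5,.205),v=.12); shot('wrist','tight2')
reach([.5556,.2412,.205],[np.pi,0,0]); rep('over holder')
a,_,_=shot('side','hov'); w=cv2.imread('pics/tight2.png')
cv2.imwrite('pics/hovb.png',np.hstack([cv2.resize(a[150:260,190:290],(400,440),interpolation=cv2.INTER_CUBIC),cv2.resize(w[60:236,150:310],(400,440))]))
E
```

```text
mark deg [18.46105024 19.97576554] [0.06166167 0.03891041]
pointer deg [18.42693281 19.30421237]
eased t22.0 p [ 0.5797 -0.1335  0.1308] F [ 0.2 -0.3 -2. ] M [ 0.01  0.01 -0.02] w0.0195
over holder t24.4 p [0.5564 0.2389 0.2049] F [-0.   0.  -1.8] M [-0.01 -0.01  0.03] w0.0194
```

View pics/hovb.png

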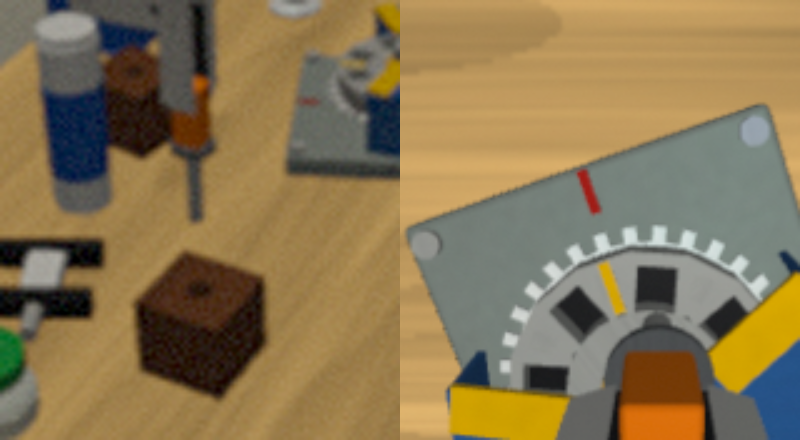

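The mark still matches the pointer after lifting (18.5–20.0° against 18.4–19.3°). The bar hangs straight above the open hole. Next I'll lower it with force checks.

```bash
python3 - <<'E'
from h import *
B=[.5556,.2412]; move_linear(B+[.155],v=.1); hold(.2); f0=rep('pre')['force']; z=.155; ok=True
while z>.0865:
    z-=.005 if z>.095 else .002; move_linear(B+[z],v=.06); f=observe()['force']-f0
    if f[2]>6 or np.hypot(*f[:2])>10: ok=False; print('contact at',z,f.round(1)); break
rep('low')
if ok or z<.09:
    grip(.04,10); hold(.4); move_linear(B+[max(z,.087)],v=.05); grip(.09); rep('open'); 
    move_linear(B+[.2],v=.15); reach([.55,.2412,.26],[np.pi,0,0]); w,d,c=shot('wrist','fin'); a,_,_=shot('side','fins'); rep()
    P=cloud(c,d); hsv=cv2.cvtColor(w,cv2.COLOR_BGR2HSV); m=cv2.inRange(hsv,(3,150,185),(18,255,255)); m[:140]=0;m[190:]=0;m[:,:220]=0;m[:,270:]=0
    print('handle top',(m>0).sum(),np.median(P[m>0],axis=0))
    cv2.imwrite('pics/finb.png',np.hstack([cv2.resize(a[180:270,190:290],(400,360),interpolation=cv2.INTER_CUBIC),cv2.resize(w[60:240,150:350],(400,360))]))
E
```

```text
pre t25.3 p [0.5562 0.2414 0.1558] F [ 0.5  0.3 -2.6] M [ 0.03 -0.    0.01] w0.0195
contact at 0.08499999999999994 [-3.1 -0.2 12.6]
low t29.6 p [0.5559 0.2415 0.0867] F [-2.6  0.1 10. ] M [-0.34  0.72  0.  ] w0.0196
open t31.6 p [0.5556 0.2412 0.087 ] F [ 0.2 -0.   1.1] M [ 0.06  0.02 -0.03] w0.0901
 t33.0 p [0.549  0.2407 0.2583] F [ 0.1 -0.   0. ] M [ 0.02 -0.04 -0.03] w0.0897
handle top 242 [0.55613279 0.24102856 0.11744766]
```

View pics/finb.png

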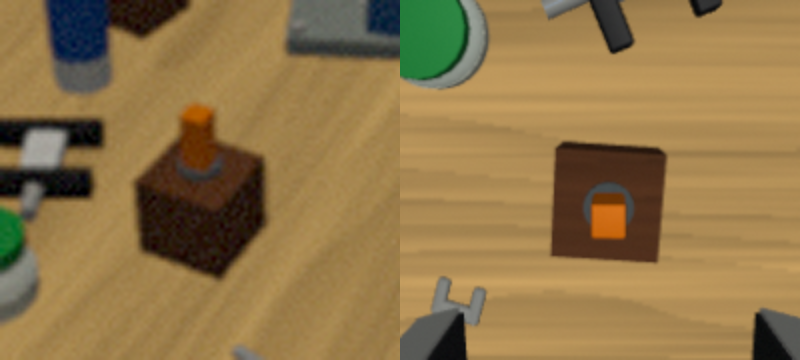

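The bar is upright with its shoulder on the block. The handle top reads 0.1174 m, the same as at the start, and the gripper is clear. Handing in.

```bash
python3 -c "
from cell import *
print(close_job())"
```

```text
the job is handed in; nothing more can be done
None
```

The collar is tight against its stop, and the bar is back upright in its holder. I handed the job in at about 33 s of the 58 s allowed; the hand-in gives no verdict.

- **Tightening:** it took two clockwise strokes with the bar, in two different pockets, at about 2–3 N. At the end the bar stopped moving while the push rose steadily to about 9 N. After I lifted the bar out, the yellow mark still lay in line with the red pointer. My measurements gave about 18.5–20.0° for the mark and 18.4–19.3° for the pointer.
- **Bar:** it went fully down into the holder nearest the robot's base. The shoulder met the block with about 12 N, and I then let go. The handle top is at 0.1174 m, the same depth reading as before I picked it up (0.116 m expected from the given sizes). Both camera views show it upright with the gripper clear.
- **Other checks:** no check failed, and no measured force came near the limits. The pocket radius measured about 1 mm short of the given 48 mm, so I used the given value. I did not measure the bystanders afterwards, but I felt no unexpected contact and saw none of them move in the pictures.

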